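# Sort checked battery packs: passed ones on charge, the failed one to the reject tray

### The job

The three battery packs in the sloped rack have been tested and tagged: a round disc means passed, a cross means rejected. Clip the two passed packs fully home in the white charger's bays, one in each, tongue under the lip against the spring contact and heel snapped down flat behind the catch, and lay the rejected pack flat, tag up, in either nest of the reject tray. Leave the other things on the bench where they are.

Things in the scene. Friction and masses are not known exactly. Their poses are not given: they have to be found in the camera images.
- pack_a_mid (a point): Battery pack with a round aluminium (38 mm disc: passed) tag, loose in one of the rack's three slots; black plastic, 120 long x 44 wide x 36 mm high, 0.2 to 0.45 kg. The point is the centre of that outline (18 mm above the underside, 60 mm from toe tip and from heel). Axes: +x to the heel, -x to the toe with its tongue, y across, +z out of the top that carries the tag.
- pack_b_mid (a point): Battery pack with a round aluminium (38 mm disc: passed) tag, loose in one of the rack's three slots; black plastic, 120 long x 44 wide x 36 mm high, 0.2 to 0.45 kg. The point is the centre of that outline (18 mm above the underside, 60 mm from toe tip and from heel). Axes: +x to the heel, -x to the toe with its tongue, y across, +z out of the top that carries the tag.
- pack_c_mid (a point): Battery pack with a cross-shaped aluminium (two 50 x 10 mm bars: rejected) tag, loose in one of the rack's three slots; black plastic, 120 long x 44 wide x 36 mm high, 0.2 to 0.45 kg. The point is the centre of that outline (18 mm above the underside, 60 mm from toe tip and from heel). Axes: +x to the heel, -x to the toe with its tongue, y across, +z out of the top that carries the tag.
- pack_a: The pack of pack_a_mid; origin at the centre of its underside, same axes. Main body 106 mm long; at the toe (-x) a tongue sticks out level with the underside: 14 mm long, 40 wide, 14 high, three brass contacts on its tip.
- pack_b: The pack of pack_b_mid; origin at the centre of its underside, same axes. Main body 106 mm long; at the toe (-x) a tongue sticks out level with the underside: 14 mm long, 40 wide, 14 high, three brass contacts on its tip.
- pack_c: The pack of pack_c_mid; origin at the centre of its underside, same axes. Main body 106 mm long; at the toe (-x) a tongue sticks out level with the underside: 14 mm long, 40 wide, 14 high, three brass contacts on its tip.
- rack: Fixed steel rack, 236 wide; its panel slopes 40 degrees, low edge at its -x, high edge (100 mm) at its +x, which faces the robot. Three slots 88 mm apart, one pack on the slope in each, toe down on a 14 mm stop strip, between low fins 2.5 mm off its sides (12 mm high at the toe, 8 at the heel); the middle 85 mm of its sides is free for fingers. Origin on the bench, x uphill
- bay1 (a point): Bay at the charger's +y side: where the _mid point of a seated pack lies, same axes (toe to -x). Flat floor 18 mm below. Toe end: fixed lip 6 mm thick, underside 20 mm above the floor, edge at x = -54 mm, covering 6 mm of a seated tongue; mouth 45 mm wide. Heel end: catch, see bay2. No side walls between. The tongue goes in first, heel raised; push on the spring, swing down
- bay2 (a point): Bay at the charger's -y side, 84 mm from bay1, the same as bay1. Heel catch of both bays: fixed, 34 mm wide, upright face at x = +60 mm, 12 mm high, above it a 45 degree lead-in ramp that rises away from the bay to 22 mm (x = +70 mm). To pass the catch the pack must be pushed a few mm to -x against the spring
- contact1 (a joint): Spring contact block behind the lip of bay1, face 30 mm wide, 2 to 14 mm above the floor. Value in m: 0 free (face at x = -54 mm of the bay), 0.006 with a pack seated, 0.012 end of travel; it moves to -x and pushes back with about 3 N at 0, 8 N seated, 13.5 N at the end
- contact2 (a joint): the same in bay2
- charger: Fixed white two-bay charger, 192 (x) x 166 (y) mm; bay floors 24 mm above the bench; hood with the lips, 56 mm high, at its -x (far from the robot), a round dark disc on it; grey console strip 36 mm high at x = 81 to 99 mm. Origin on the bench midway between the bays; x from toe to heel. It stands left or right of the rack, the reject tray on the other side
- nest1 (a point): Nest at the +y side of the reject tray: where the _mid point of a pack lying in the middle of the nest lies; x is the long way. Floor 18 mm below, 6 mm above the bench. Four corner angles 16 mm high leave 4 mm all round the pack (128 x 52 mm inside); the middle 100 mm of the long sides is open for fingers
- nest2 (a point): Nest at the -y side of the reject tray, 84 mm from nest1, otherwise the same
- reject_tray: Fixed aluminium tray 198 x 166 mm with two nests and a dark cross between them at the +x end; origin on the bench under its middle
- dishes: bystander: stack of three clear dishes, 90 dia x 45 mm
- flask: bystander: clear jar, 64 dia x 125 mm
- spanner: bystander: steel spanner 170 mm long, lying between robot and rack
- tip_box: bystander: pipette-tip box 84 x 120 x 62 mm
- thermometer: bystander: white hand thermometer 120 x 62 x 26 mm
- mouse: bystander: white computer mouse 100 x 58 x 34 mm
- gas_filter: bystander: white disc filter, 60 dia x 42 mm, standing between robot and rack
Things that resemble listed ones, but are neither listed nor needed, are in the scene too. What is shaped like the pack_b but pink is not meant.

How it is judged (in metres and radians):
At the end, for the whole second after the job is handed in: Each disc-tagged pack in its own charger bay: within 4 mm along, 5 across, 3 in height, 3 deg of level, 7 deg of in line, spring contact pressed over 3 mm. The cross-tagged pack tag up, within 3 deg of level, in either reject nest: within 9 mm along and across, 4 in height. All released, at rest ((((x of pack_a_mid in the frame of bay1 between -0.004 and 0.004 m and y of pack_a_mid in the frame of bay1 between -0.005 and 0.005 m and z of pack_a_mid in the frame of bay1 between -0.003 and 0.003 m and angle between pack_a_mid's own z axis and vertical below 0.05 rad and angle between the x axis of pack_a_mid and the x axis of bay1, either way round below 0.12 rad and value of joint contact1 above 0.003 m) and (x of pack_b_mid in the frame of bay2 between -0.004 and 0.004 m and y of pack_b_mid in the frame of bay2 between -0.005 and 0.005 m and z of pack_b_mid in the frame of bay2 between -0.003 and 0.003 m and angle between pack_b_mid's own z axis and vertical below 0.05 rad and angle between the x axis of pack_b_mid and the x axis of bay2, either way round below 0.12 rad and value of joint contact2 above 0.003 m)) or ((x of pack_a_mid in the frame of bay2 between -0.004 and 0.004 m and y of pack_a_mid in the frame of bay2 between -0.005 and 0.005 m and z of pack_a_mid in the frame of bay2 between -0.003 and 0.003 m and angle between pack_a_mid's own z axis and vertical below 0.05 rad and angle between the x axis of pack_a_mid and the x axis of bay2, either way round below 0.12 rad and value of joint contact2 above 0.003 m) and (x of pack_b_mid in the frame of bay1 between -0.004 and 0.004 m and y of pack_b_mid in the frame of bay1 between -0.005 and 0.005 m and z of pack_b_mid in the frame of bay1 between -0.003 and 0.003 m and angle between pack_b_mid's own z axis and vertical below 0.05 rad and angle between the x axis of pack_b_mid and the x axis of bay1, either way round below 0.12 rad and value of joint contact1 above 0.003 m))) and ((x of pack_c_mid in the frame of nest1 between -0.009 and 0.009 m and y of pack_c_mid in the frame of nest1 between -0.009 and 0.009 m and z of pack_c_mid in the frame of nest1 between -0.004 and 0.004 m and angle between pack_c_mid's own z axis and vertical below 0.05 rad) or (x of pack_c_mid in the frame of nest2 between -0.009 and 0.009 m and y of pack_c_mid in the frame of nest2 between -0.009 and 0.009 m and z of pack_c_mid in the frame of nest2 between -0.004 and 0.004 m and angle between pack_c_mid's own z axis and vertical below 0.05 rad)) and linear speed of each of pack_a, pack_b, pack_c below 0.02 m/s and angular speed of each of pack_a, pack_b, pack_c below 0.1 rad/s); the robot touches nothing.
It fails at once if one of the bystanders is pushed more than 30 mm from its place (distance of any of dishes, flask, spanner, tip_box, thermometer, mouse, gas_filter from where it was at the start of the episode above 0.03 m).
It also fails if it takes over 72 s, if anything falls off the work surface, if the arm or the gripper's body presses on something with over 40 N, if the wrist force passes 120 N, or if a joint passes its speed limit or range.

### The arm

A 6-joint arm with a two-finger parallel gripper is mounted at the origin on the work surface. World frame = base frame: x ahead of the robot, y to its left, z up, the work surface at z = 0. Lengths are in m, angles in degrees, forces in N, time in s.
With the tool pointing down it reaches from about 0.325 to 0.775 m from the base axis. Payload 5.5 kg.
Tool frame: the origin (TCP) lies at the centre of the arm's flange, where the gripper is bolted on; the fingertips stand 182 mm ahead of it and the grasp point (between the pads) lies 163 mm ahead of it; z points along the fingers, y is the direction in which the jaws open and shut (so a half turn about z gives the same grasp; the last joint's range is limited). The gripper opens to 88 mm and grips with 3 to 60 N. Pads are 20 mm wide; open, the fingers measure 115 mm over their backs; the gripper's body (75 mm by 178 mm) begins 61 mm behind the grasp point.
Start: joints at [-72.806, 5.22, 70.514, -0, 104.267, -3.249], TCP at [0.21, -0.562, 0.405] pointing down, gripper open.
Joint ranges: [-164.24, 164.24], [-49.07, 125.15], [9.68, 141.18], [-86.29, 266.29], [3.28, 154.24], [-151.56, 151.56]. Speed limits (degrees/s): [147.25, 147.25, 172.46, 180, 180, 180].

### API

Orientations are given as [roll, pitch, yaw] about the fixed x, y, z axes, in that order (R = Rz(yaw) Ry(pitch) Rx(roll)).
In Python, from station import r gives the robot as it stands. The module is installed in compiled form; this text tells all that it offers. Calls block until the motion is done:
- r.reach(position, orientation): joint-space move of the TCP to a pose.
- r.servo_line(position, rotation=None, speed=0.15): straight line of the TCP; rotation=None keeps the orientation; speed is the mean speed in m/s.
- r.move_joints(angles): joint-space move.
- r.let_go() and r.grab(squeeze=None): open the fingers fully, or close them until they stop; squeeze is the grip in N (None keeps the last).
- r.wait(seconds).
- r.inverse_kinematics(position, orientation): joint angles nearest the present ones, or None.
- r.sense(): the state.
- r.snapshot(name): name is "scene" or "top" or "wrist"; returns a dict with "frame" (384x512x3 uint8, red, green, blue), "fx", "fy", "cx", "cy" (pixels), "R" (3x3) and "t" (3): a world point X has camera coordinates R X + t. Camera axes: x right, y down, z forward; pixel columns grow to the right and rows downward; lengths in m; the calibration is good to about 2 mm. The wrist camera is an equidistant fisheye: a pixel r from the principal point sees the ray r / f radians off the axis. A picture is of the moment at which its call begins. There is no depth.
A pose or a line that the arm cannot do raises r.IKError and nothing moves.
- r.hand_in(): hands the job in, once; it reports no verdict.
The state is a dict: "clock": time; "joints": joint angles; "joint_vel": joint speeds; "joint_torque": joint torques, N m; "tcp_pos": TCP position; "orientation": TCP orientation; "contact_force": force on the tool from outside, world axes, zero at the start; "torque": the same for the moment, N m; "opening": finger opening in m.
Only numpy, scipy, OpenCV 4.12 (cv2) and the standard library are available. Lean on these libraries where they do the work, as an engineer would, in place of code of your own. Each camera call takes 0.05 s, during which the arm holds its last target.

## Working session

There is one attempt and no reset: what is moved stays moved. The work goes in short steps, each a Python script; the robot and the scene stay as the last script left them, time stands still between calls to the robot, and variables do not carry over. Pictures are saved under pics/ and viewed, and the job is handed in when it is done.

```bash
mkdir -p pics; ls
python3 - <<'E'
from station import r
import cv2,pickle
s=r.sense();print(s)
for n in("scene","top","wrist"):
    d=r.snapshot(n);pickle.dump(d,open(f"pics/{n}0.pkl","wb"))
    cv2.imwrite(f"pics/{n}0.png",cv2.resize(d["frame"][:,:,::-1],(800,600),interpolation=cv2.INTER_CUBIC))
    print(n,{k:d[k] for k in d if k!="frame"})
E
```

```text
pics
{'clock': 0.0, 'joints': array([-7.28056983e+01,  5.26352274e+00,  7.05802285e+01, -5.41167309e-04,
        1.04266260e+02, -3.24786279e+00]), 'joint_vel': array([0.01163044, 0.06662817, 0.00437925, 0.01525888, 0.06013582,
       0.07455653]), 'joint_torque': array([-2.85690447e-03, -4.46447325e+01, -4.06455910e+01,  6.95547019e-02,
        2.91593873e-02, -1.40750299e-04]), 'tcp_pos': array([ 0.20958018, -0.56227258,  0.40351848]), 'orientation': array([-1.79890135e+02, -5.70887620e-03,  2.04420262e+01]), 'contact_force': array([ 0.46443605,  0.10570336, -0.6530609 ]), 'torque': array([-0.03398419,  0.01360151, -0.01625792]), 'opening': 0.08783507694865458}
scene {'fx': 348.1516228857866, 'fy': 348.1516228857866, 'cx': 254.21120115858156, 'cy': 187.9203565008493, 'R': array([[-0.62160926,  0.7833244 ,  0.00219316],
       [ 0.6116505 ,  0.48712229, -0.62337432],
       [-0.48937265, -0.3861538 , -0.78192049]]), 't': array([ 0.31252433, -0.24756054,  1.4539395 ])}
top {'fx': 370.47325645463314, 'fy': 370.47325645463314, 'cx': 252.55248621078735, 'cy': 192.91907784875417, 'R': array([[ 0.02371028, -0.9996191 ,  0.01412369],
       [-0.98648809, -0.025685  , -0.16180706],
       [ 0.16210819, -0.01009636, -0.98672134]]), 't': array([-0.01550997,  0.49761899,  1.24426821])}
wrist {'fx': 297.3186396354542, 'fy': 297.3186396354542, 'cx': 254.84158657882557, 'cy': 185.03347331409827, 'R': array([[ 0.34909214, -0.93708655, -0.00186433],
       [-0.89388507, -0.33359413,  0.29947359],
       [-0.28125461, -0.10287738, -0.95410277]]), 't': array([-0.59952274, -0.03763058,  0.39229664])}
```

View pics/scene0.png

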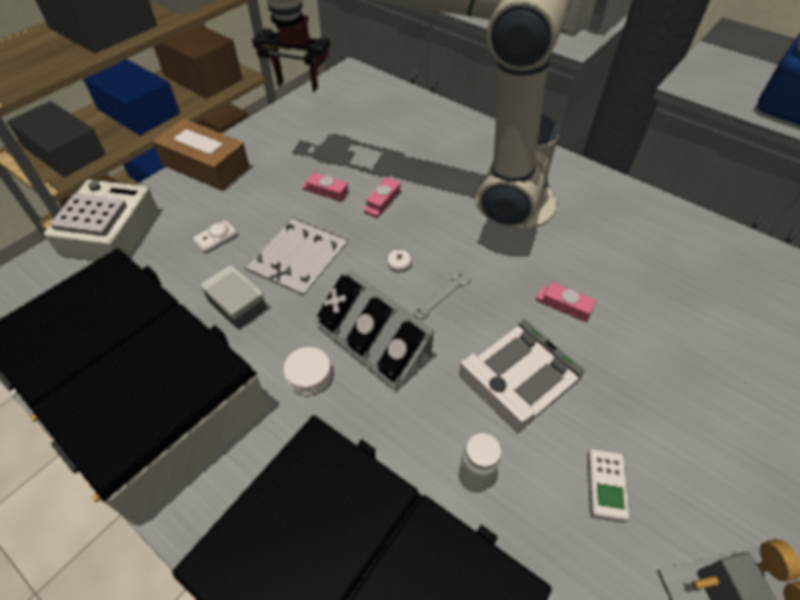

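View pics/top0.png

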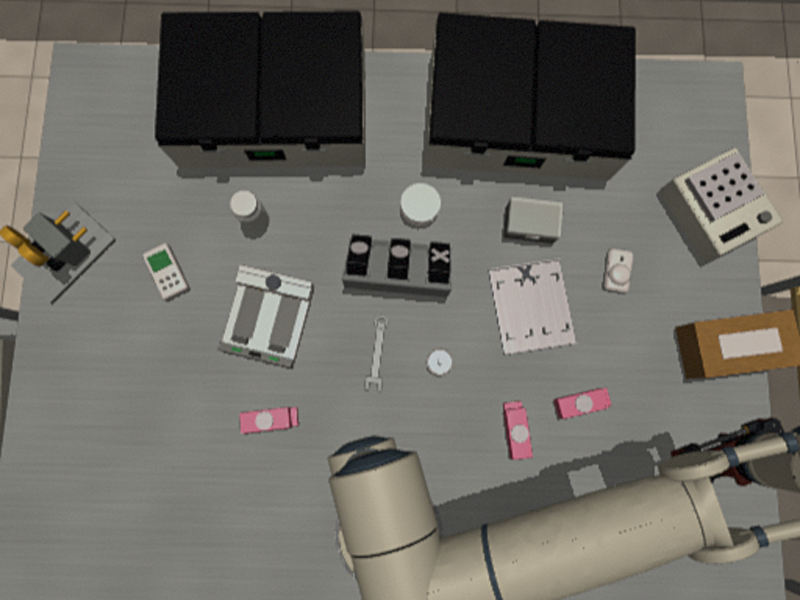

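View pics/wrist0.png

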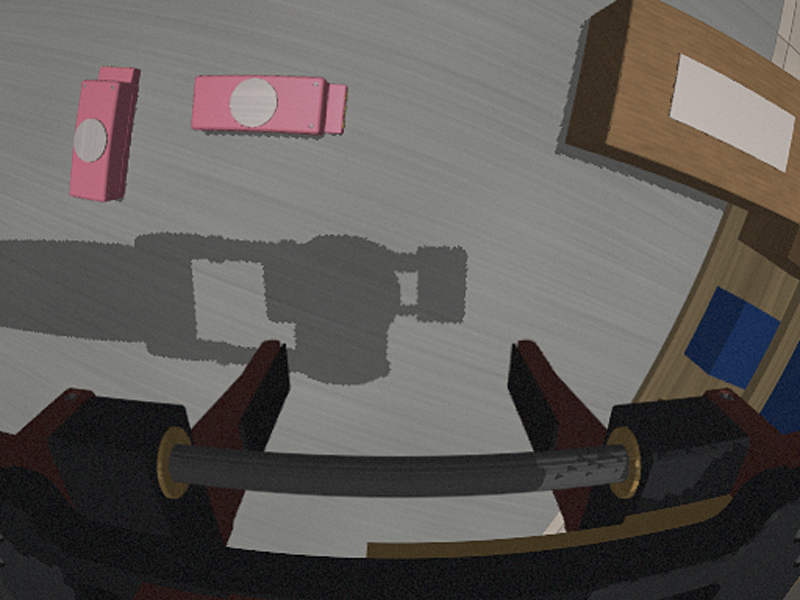

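The top view (800x600) shows the charger at about (267,315), the rack at (400,265) and the tray at (532,308). Three things could be passed packs: the black disc packs at (359,255) and (399,258), and the pink ones at (268,420), (518,432) and (583,403). Only the black ones in the rack fit the description, because pink is excluded. The black pack at (440,262) has a cross, so it is the rejected one. I'll confirm this with an enlarged crop and rough positions.

```bash
cat > h.py <<'E'
import numpy as np, cv2, pickle
from scipy.spatial.transform import Rotation as Ro
def ray(d,u,v,fish=False):
    x=(u-d["cx"])/d["fx"];y=(v-d["cy"])/d["fy"]
    if fish:
        th=np.hypot(x,y); k=np.sin(th)/th if th>1e-9 else 1; c=np.array([x*k,y*k,np.cos(th)])
    else: c=np.array([x,y,1.])
    R=np.array(d["R"]);t=np.array(d["t"])
    return -R.T@t, R.T@c/np.linalg.norm(c)
def onz(d,u,v,z,fish=False):
    o,w=ray(d,u,v,fish); return o+w*(z-o[2])/w[2]
def proj(d,X,fish=False):
    c=np.array(d["R"])@np.array(X)+np.array(d["t"])
    if fish:
        rr=np.hypot(c[0],c[1]);th=np.arctan2(rr,c[2]);k=th/max(rr,1e-9);return d["cx"]+d["fx"]*c[0]*k,d["cy"]+d["fy"]*c[1]*k
    return d["cx"]+d["fx"]*c[0]/c[2],d["cy"]+d["fy"]*c[1]/c[2]
def snap(r,name,fn,crop=None,sc=None):
    d=r.snapshot(name);pickle.dump(d,open(f"pics/{fn}.pkl","wb"));save(d,fn,crop);return d
def save(d,fn,crop=None):
    f=d["frame"][:,:,::-1]
    if crop: x0,y0,x1,y1=crop; f=f[y0:y1,x0:x1]
    s=min(800/f.shape[1],600/f.shape[0])
    cv2.imwrite(f"pics/{fn}.png",cv2.resize(f,None,fx=s,fy=s,interpolation=cv2.INTER_CUBIC))
E
python3 - <<'E'
from h import *
d=pickle.load(open("pics/top0.pkl","rb"))
save(d,"top0crop",(130,120,390,315))
for n,u,v,z in[("hood disc",274,283,.056),("console L",221,347,.036),("console R",292,364,.036),("hoodL",240,268,.056),("hoodR",312,286,.056),
 ("discL",359,246,.07),("discM",399,248,.07),("cross",440,255,.07),("rack near L",343,290,.1),("rack near R",450,295,.1),
 ("tray1",489,268,.006),("tray2",559,260,.006),("tray3",575,345,.006),("tray4",502,353,.006),("trayX",527,273,.006),("spanner",375,385,0),("spanner2",381,320,0),("filter",439,362,.04)]:
    print(n,onz(d,u*.64,v*.64,z).round(3))
E
```

```text
hood disc [0.529 0.263 0.056]
console L [0.388 0.375 0.036]
console R [0.354 0.218 0.036]
hoodL [0.561 0.34  0.056]
hoodR [0.525 0.179 0.056]
discL [0.615 0.078 0.07 ]
discM [ 0.612 -0.01   0.07 ]
cross [ 0.599 -0.1    0.07 ]
rack near L [0.51  0.107 0.1  ]
rack near R [ 0.505 -0.12   0.1  ]
tray1 [ 0.587 -0.219  0.006]
tray2 [ 0.611 -0.382  0.006]
tray3 [ 0.414 -0.414  0.006]
tray4 [ 0.392 -0.248  0.006]
trayX [ 0.578 -0.307  0.006]
spanner [0.314 0.036 0.   ]
spanner2 [0.461 0.026 0.   ]
filter [ 0.366 -0.103  0.04 ]
```

View pics/top0crop.png

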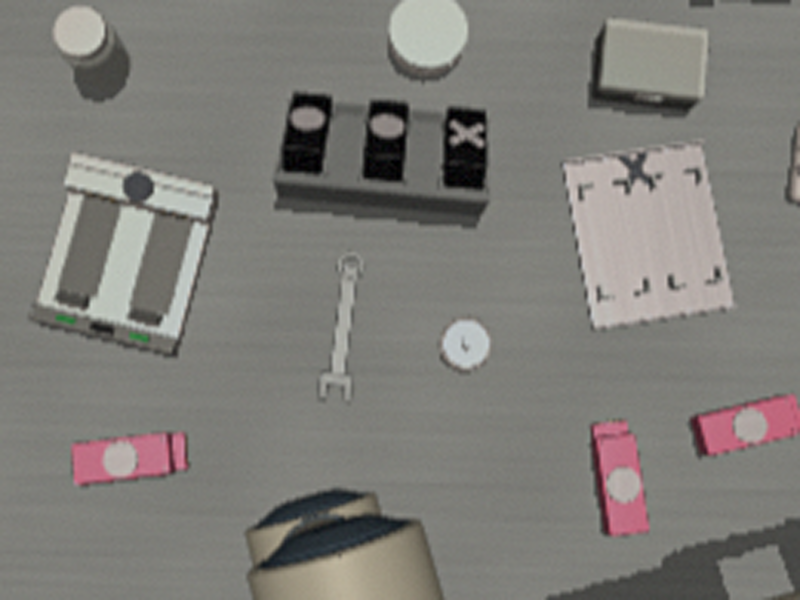

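Run:
```python
from h import *
from station import r
d=pickle.load(open("pics/wrist0.pkl","rb"))
s=r.sense();RT=Ro.from_euler('xyz',s["orientation"],degrees=True).as_matrix()
R=np.array(d["R"]);c=-R.T@d["t"]
print("cam in tool",RT.T@(c-s["tcp_pos"]));print("cam axes in tool (rows)",(R@RT).round(3))
# charger heading ~168; IK tests
def q(yaw,tilt): # tool y along slope-cross; tool z tilted outward
    # base: heading h = direction of toe (away from robot) ; tool z = down rotated: fingers toward heel by tilt
    h=np.array([np.cos(np.radians(yaw)),np.sin(np.radians(yaw)),0])
    z=-np.cos(np.radians(tilt))*np.array([0,0,1])-np.sin(np.radians(tilt))*h
    y=np.cross([0,0,1],h); out=[]
    for sg in(1,-1):
        Y=sg*y; M=np.column_stack([np.cross(Y,z),Y,z]); out.append(Ro.from_matrix(M).as_euler('xyz',degrees=True))
    return out,z
for name,P,yaw in[("rackL",[.58,.078,.09],-2),("rackR",[.575,-.10,.09],-2),("bay",[.45,.32,.05],-12),("bay2",[.45,.24,.05],-12)]:
    for t in(40,30,20,10,0,-10,-20,-30,-40):
        o,z=q(yaw,t)
        for e in o:
            j=r.inverse_kinematics((np.array(P)-.163*z).tolist(),e.tolist())
            print(name,t,None if j is None else np.round(j,0))
```

```text
cam in tool [0.08148255 0.00023111 0.0193278 ]
cam axes in tool (rows) [[-0.     1.     0.   ]
 [-0.954 -0.    -0.3  ]
 [-0.3   -0.     0.954]]
rackL 40 [  3.  39.  51.   4. 129. -84.]
rackL 40 [  3.  39.  51.   4. 129.  96.]
rackL 30 [  3.  31.  60.   3. 119. -84.]
rackL 30 [  3.  31.  60.   3. 119.  96.]
rackL 20 [  3.  22.  69.   2. 109. -84.]
rackL 20 [  3.  22.  69.   2. 109.  96.]
rackL 10 [  4.  13.  78.   1.  99. -84.]
rackL 10 [ 4. 13. 78.  1. 99. 96.]
rackL 0 [  4.   4.  87.   0.  89. -84.]
rackL 0 [ 4.  4. 87. -0. 89. 96.]
rackL -10 [  5.  -4.  96.  -1.  78. -83.]
rackL -10 [ 5. -4. 96. -1. 78. 97.]
rackL -20 [  6. -13. 105.  -3.  68. -82.]
rackL -20 [  6. -13. 105.  -3.  68.  98.]
rackL -30 [  7. -20. 114.  -5.  57. -79.]
rackL -30 [  7. -20. 114.  -5.  57. 101.]
rackL -40 [  8. -27. 122.  -9.  46. -76.]
rackL -40 [  8. -27. 122.  -9.  46. 104.]
rackR 40 [ -10.   39.   51.   -7.  129. -101.]
rackR 40 [-10.  39.  51.  -7. 129.  79.]
rackR 30 [ -11.   31.   60.   -5.  119. -100.]
rackR 30 [-11.  31.  60.  -5. 119.  80.]
rackR 20 [ -11.   22.   69.   -3.  109. -100.]
rackR 2
[... 1220 characters left out ...]
e
bay2 40 [ 14.  24.  76.  18. 116. -62.]
bay2 40 [ 14.  24.  76.  18. 116. 118.]
bay2 30 [ 16.  17.  82.  14. 108. -61.]
bay2 30 [ 16.  17.  82.  14. 108. 119.]
bay2 20 [ 18.   9.  88.  10. 100. -60.]
bay2 20 [ 18.   9.  88.  10. 100. 120.]
bay2 10 [ 21.   1.  95.   5.  92. -57.]
bay2 10 [ 21.   1.  95.   5.  92. 123.]
bay2 0 [ 24.  -6. 101.  -0.  85. -54.]
bay2 0 [ 24.  -6. 101.  -0.  85. 126.]
bay2 -10 [ 28. -13. 108.  -7.  77. -49.]
bay2 -10 [ 28. -13. 108.  -7.  77. 131.]
bay2 -20 [ 33. -18. 114. -15.  71. -41.]
bay2 -20 [ 33. -18. 114. -15.  71. 139.]
bay2 -30 [ 39. -23. 120. -25.  65. -32.]
bay2 -30 [ 39. -23. 120. -25.  65. 148.]
bay2 -40 [ 44. -26. 126. -38.  61. -21.]
bay2 -40 None
```

```bash
cat >> h.py <<'E'
def ori(yaw,tilt,sg=-1):
    h=np.array([np.cos(np.radians(yaw)),np.sin(np.radians(yaw)),0])
    z=-np.cos(np.radians(tilt))*np.array([0,0,1])-np.sin(np.radians(tilt))*h
    Y=sg*np.cross([0,0,1],h); M=np.column_stack([np.cross(Y,z),Y,z])
    return M,Ro.from_matrix(M).as_euler('xyz',degrees=True).tolist()
def pose(P,yaw,tilt):
    "TCP pose for grasp point P"
    M,e=ori(yaw,tilt); return (np.array(P)-.163*M[:,2]).tolist(),e
E
python3 - <<'E'
from h import *
from station import r
r.reach([.50,-.315,.33],ori(8,0)[1]); snap(r,"wrist","w_tray")
p,e=pose([.60,-.01,.23],-2,30); r.reach(p,e); snap(r,"wrist","w_rack")
r.reach([.457,.278,.30],ori(-12,0)[1]); snap(r,"wrist","w_chg"); print(r.sense()["clock"],r.sense()["tcp_pos"],r.sense()["contact_force"])
E
```

```text
4.25 [0.45803755 0.27718931 0.30059657] [-0.01520904  0.41565658 -0.0033234 ]
```

View pics/w_tray.png

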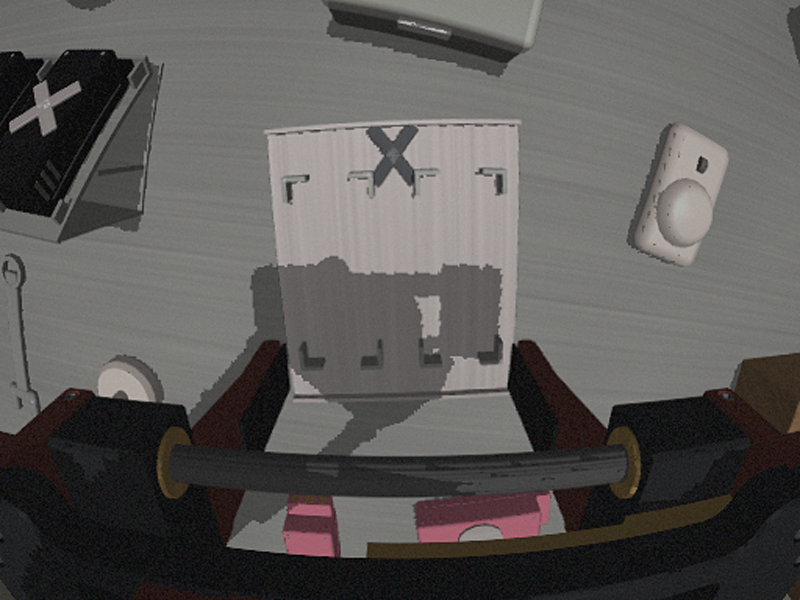

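View pics/w_rack.png

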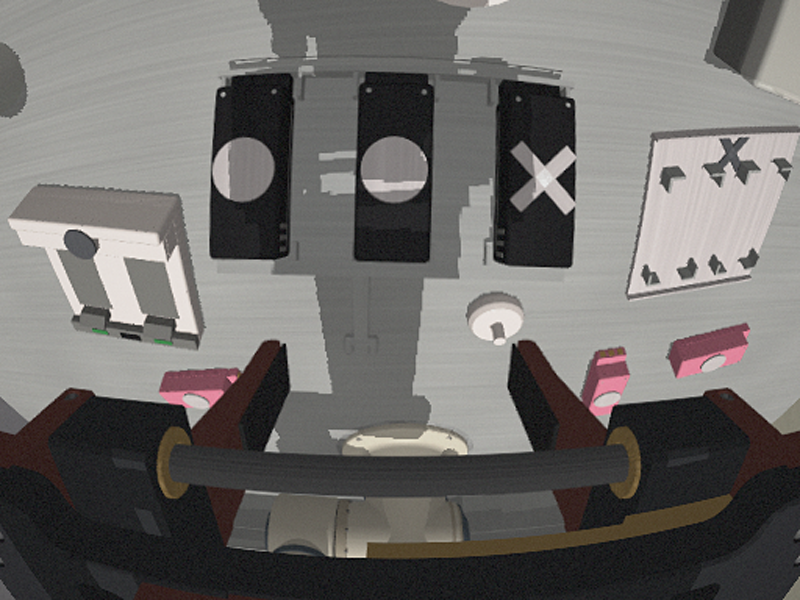

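View pics/w_chg.png

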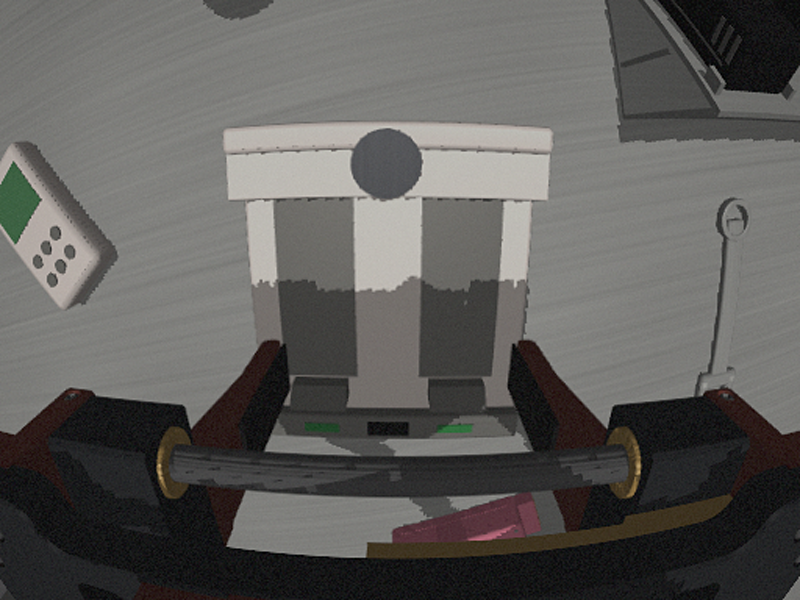

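The tray, rack and charger are all clear in the wrist views. In the rack view, discs sit on the packs at (243,168) and (393,168) and the cross at (543,178), with the tongues at the far (upper) ends. The charger shows the hood edge at row ~200 and its disc at (387,163). The nest corners run from about (285,180) to (500,355). I'll enlarge these for precise edges.

Run:
```python
from h import *
d=pickle.load(open("pics/w_rack.pkl","rb"));f=d["frame"]
g=np.clip((f.astype(float)/110)**.6*255,0,255).astype(np.uint8);e=dict(d);e["frame"]=g
save(e,"rackcrop",(125,35,380,185))
d=pickle.load(open("pics/w_chg.pkl","rb"));save(d,"chgcrop",(130,70,370,250+35))
o=-np.array(d["R"]).T@d["t"];print(o)
```

```text
[0.53759033 0.25941507 0.2815665 ]
```

View pics/rackcrop.png

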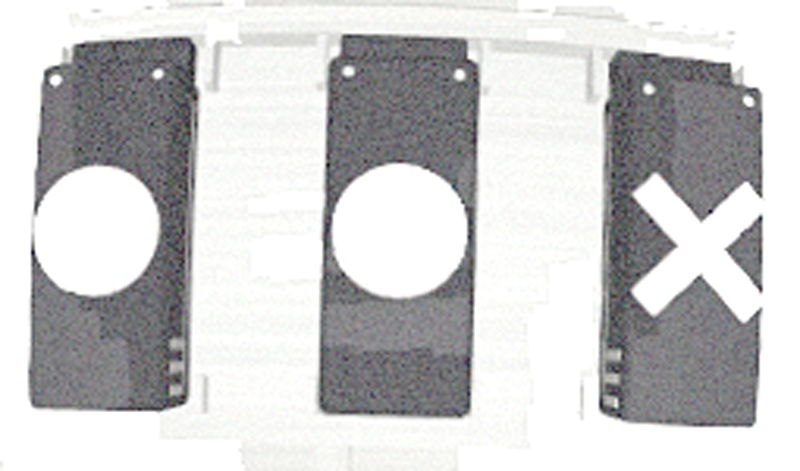

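View pics/chgcrop.png

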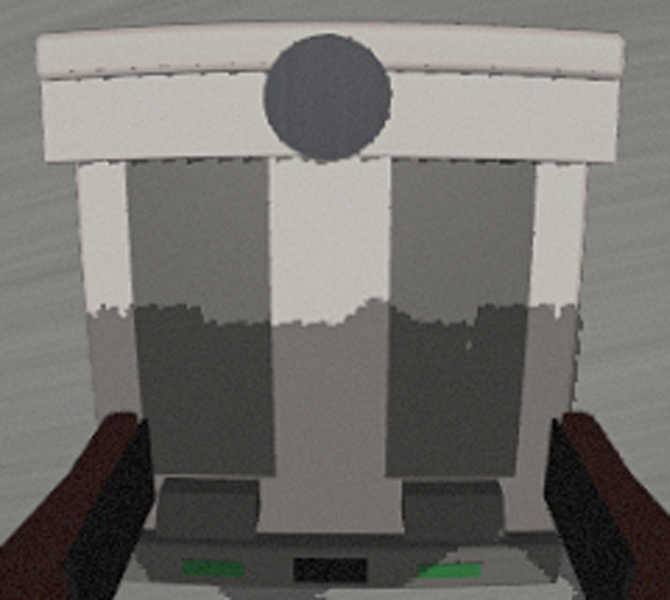

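Run:
```python
from h import *
d=pickle.load(open("pics/w_chg.pkl","rb"))
k=240/670
P=lambda u,v,z:onz(d,130+(u+.5)*k-.5,70+(v+.5)*k-.5,z,True)
L=[P(127,170,.024),P(135,400,.024),P(138,474,.024)];L2=[P(268,170,.024),P(272,400,.024),P(275,474,.024)]
R=[P(390,170,.024),P(387,400,.024),P(387,474,.024)];R2=[P(535,170,.024),P(521,400,.024),P(516,474,.024)]
for a,b in zip((L,L2,R,R2),"L L2 R R2".split()): print(b,np.round([x[:2] for x in a],4).tolist(), np.degrees(np.arctan2(*(a[0]-a[2])[[1,0]])).round(2))
for z in(.044,.05,.056):print("lip",z,P(45,161,z).round(4),P(615,161,z).round(4))
print("hood back",P(38,36,.056),P(622,36,.056),"disc",P(328,97,.056))
c=np.mean([L[2],L2[2],R[2],R2[2]],axis=0);print("pad near mean",c)
f=np.mean([L[0],L2[0],R[0],R2[0]],axis=0);print("far",f,np.degrees(np.arctan2(*(f-c)[[1,0]])))
for n,Q in(("catchtopL",P(165,480,.046)),("catchtopR",P(260,480,.046)),("c2L",P(403,480,.046)),("c2R",P(501,480,.046))):print(n,Q.round(4))
print(P(143,538,.036),P(590,540,.036))
```

```text
L [[0.5231, 0.3349], [0.4467, 0.3543], [0.4189, 0.3621]] -14.63
L2 [[0.5126, 0.2907], [0.4373, 0.3075], [0.4097, 0.3134]] -12.44
R [[0.5046, 0.2536], [0.4293, 0.2697], [0.4016, 0.2751]] -11.8
R2 [[0.4957, 0.2084], [0.4193, 0.2249], [0.3913, 0.2304]] -11.87
lip 0.044 [0.5333 0.3534 0.044 ] [0.4973 0.1877 0.044 ]
lip 0.05 [0.5334 0.3511 0.05  ] [0.4983 0.1895 0.05  ]
lip 0.056 [0.5335 0.3487 0.056 ] [0.4993 0.1913 0.056 ]
hood back [0.56858606 0.34170552 0.056     ] [0.53375151 0.18325381 0.056     ] disc [0.53170634 0.26655427 0.056     ]
pad near mean [0.40537921 0.29523024 0.024     ]
far [0.50901953 0.27188939 0.024     ] -12.691840199786562
catchtopL [0.4253 0.3449 0.046 ]
catchtopR [0.4194 0.3141 0.046 ]
c2L [0.41   0.2691 0.046 ]
c2R [0.4027 0.238  0.046 ]
[0.39933582 0.36377037 0.036     ] [0.36450738 0.20839318 0.036     ]
```

Run:
```python
from h import *
from scipy.optimize import least_squares
d=pickle.load(open("pics/w_rack.pkl","rb"));k=255/800
U=lambda u,v:np.array([125+(u+.5)*k-.5,35+(v+.5)*k-.5])
# local body-top coords: a toward toe, b to left(+y); body center
obs=[(1,53,22,330,58),(1,53,-22,479,60),(1,-53,-22,469,415),(1,-53,22,320,412),
(0,53,22,43,66),(0,-53,22,30,406),(2,53,-22,762,88),(2,-53,-22,755,427)]
def frame(yaw,p=np.radians(40)):
    h=np.array([np.cos(yaw),np.sin(yaw),0]);l=np.array([-np.sin(yaw),np.cos(yaw),0])
    a=np.cos(p)*h-np.sin(p)*np.array([0,0,1]);n=np.cross(a,l);return a,l,n
def res(q):
    a,l,n=frame(q[0]);out=[]
    for i,A,B,u,v in obs:
        X=q[1:4]+a*(A/1e3+q[4+i])+l*(B/1e3+(1-i)*.088+q[7+i]*1)
        out+=list(np.array(proj(d,X,True))-U(u,v))
    return np.array(out+[*(q[7:10]/.0015*.5), (q[5])*1e5, q[8]*1e5,*(q[4:7]/.002)])
s=least_squares(res,[np.radians(-2),.58,-.01,.1]+[0]*6)
q=s.x;print("yaw",np.degrees(q[0]),"ctr",q[1:4],"off",(q[4:]*1e3).round(2));print(s.fun[:16].round(2))
a,l,n=frame(q[0])
for nm,u,v in(("L",97,231),("M",400,231),("X",700,248)):
    o,w=ray(d,*U(u,v),True);t=((q[1:4]-o)@n)/(w@n);X=o+t*w;print(nm,X.round(4),"along",((X-q[1:4])@a*1e3).round(1),"lat",((X-q[1:4])@l*1e3).round(1))
# rack corner check: underside center
print("under mid(outline ctr)",q[1:4]+a*.007-n*.018,"n",n)
# toe tip on panel: z
print("toe bottom z",(q[1:4]+a*.067-n*.036),"heel bottom",(q[1:4]-a*.053-n*.036))
```

```text
yaw -4.111414735934787 ctr [ 0.5952954  -0.00928415  0.08428995] off [ 0.37 -0.   -0.23  1.14 -0.   -0.82]
[-0.04 -0.51 -0.05  0.28  0.4   0.2  -0.36 -0.02  0.24 -0.05 -0.11  0.15
 -0.4   0.26  0.28 -0.27]
L [0.6019 0.0806 0.0842] along 0.1 lat 90.2
M [ 0.5954 -0.0094  0.0842] along 0.1 lat -0.2
X [ 0.5888 -0.0993  0.0843] along -0.0 lat -90.3
under mid(outline ctr) [ 0.58910351 -0.00883907  0.06600164] n [ 0.64113341 -0.0460854   0.76604444]
toe bottom z [ 0.62340749 -0.01130488  0.01364558] heel bottom [ 0.53171872 -0.00471419  0.0907801 ]
```

Run:
```python
from h import *
d=pickle.load(open("pics/w_rack.pkl","rb"));t=pickle.load(open("pics/top0.pkl","rb"));w=pickle.load(open("pics/w_tray.pkl","rb"));s=pickle.load(open("pics/scene0.pkl","rb"))
k=255/800
def blob(D,x0,y0,x1,y1,th):
    g=D["frame"][y0:y1,x0:x1].max(2);m=(g>th).astype(np.uint8);n,l,st,c=cv2.connectedComponentsWithStats(m)
    i=1+np.argmax(st[1:,4]);ys,xs=np.where(l==i);return c[i]+[x0,y0],st[i],xs.min()+x0,xs.max()+x0
print("rack view gray sample",d["frame"][108,245:260].max(1))
pts={}
U=lambda u,v:(125+(u+.5)*k-.5,35+(v+.5)*k-.5)
pts["L"]=[(d,*U(97,231),True)];pts["M"]=[(d,*U(400,231),True)];pts["X"]=[(d,*U(700,248),True),(w,45.5*.64,108*.64,True)]
for nm,(x0,y0,x1,y1) in {"L":(222,148,237,166),"M":(248,148,264,166),"X":(273,150,291,172)}.items():
    g=t["frame"][y0:y1,x0:x1].max(2).astype(float);bg=40
    m=np.clip(g-80,0,None);yy,xx=np.mgrid[y0:y1,x0:x1];u,v=(m*xx).sum()/m.sum(),(m*yy).sum()/m.sum()
    print(nm,"top px",u,v); pts[nm].append((t,u,v,False))
for nm,L in pts.items():
    A=np.zeros((3,3));b=np.zeros(3);rs=[ray(*x) for x in L]
    for o,q in rs:
        q=q/np.linalg.norm(q);M=np.eye(3)-np.outer(q,q);A+=M;b+=M@o
    X=np.linalg.solve(A,b);print(nm,X.round(4),[round(1e3*np.linalg.norm(np.cross(X-o,q/np.linalg.norm(q))),2) for o,q in rs])
```

```text
rack view gray sample [138 136 133 133 132 131 132 131 130 134 133 133 133 134 127]
L top px 228.38990351481738 154.91919365954513
M top px 255.5713360114034 155.37540495011015
X top px 282.5627710097047 157.95157959942185
L [0.6133 0.0777 0.1009] [np.float64(4.28), np.float64(4.28)]
M [ 0.613  -0.0099  0.1118] [np.float64(0.46), np.float64(0.46)]
X [ 0.5996 -0.0992  0.0965] [np.float64(4.96), np.float64(8.92), np.float64(10.9)]
```

Run:
```python
from h import *
d=pickle.load(open("pics/w_rack.pkl","rb"));t=pickle.load(open("pics/top0.pkl","rb"));w=pickle.load(open("pics/w_tray.pkl","rb"))
k=255/800;k2=260/800
U=lambda u,v:(125+(u+.5)*k-.5,35+(v+.5)*k-.5);T=lambda u,v:(130+(u+.5)*k2-.5,120+(v+.5)*k2-.5)
pts={"L":[(d,*U(97,231),True),(t,*T(308,118),False)],"M":[(d,*U(400,231),True),(t,*T(387,126),False)],"X":[(d,*U(700,248),True),(t,*T(467,134),False)],"Xw":[(d,*U(700,248),True),(w,45.5*.64,108*.64,True)],"Xwt":[(t,*T(467,134),False),(w,45.5*.64,108*.64,True)]}
for nm,L in pts.items():
    A=np.zeros((3,3));b=np.zeros(3);rs=[ray(*x) for x in L]
    for o,q in rs:
        M=np.eye(3)-np.outer(q,q);A+=M;b+=M@o
    X=np.linalg.solve(A,b);print(nm,X.round(4),[round(1e3*np.linalg.norm(np.cross(X-o,q)),2) for o,q in rs])
    for D,z in((d,0),):pass
save(w,"xw",(0,20,110,160))
```

```text
L [0.6068 0.0772 0.0923] [np.float64(0.02), np.float64(0.02)]
M [ 0.6002 -0.0097  0.0918] [np.float64(0.01), np.float64(0.01)]
X [ 0.5936 -0.0973  0.0913] [np.float64(0.49), np.float64(0.49)]
Xw [ 0.5919 -0.0977  0.0889] [np.float64(0.01), np.float64(0.01)]
Xwt [ 0.5929 -0.0981  0.0898] [np.float64(1.14), np.float64(1.14)]
```

View pics/xw.png

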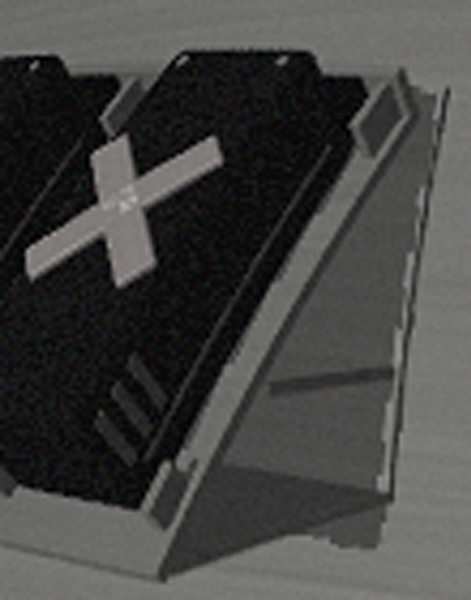

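Run:
```python
from h import *
w=pickle.load(open("pics/w_tray.pkl","rb"))
P=[onz(w,u*.64,v*.64,.006,True) for u,v in((270,131),(519,122.5),(508,388),(292,394))]
print(np.round(P,4));c=np.mean(P,0);print(c,[np.linalg.norm(P[i]-P[(i+1)%4]).round(4) for i in range(4)])
h=(P[0]+P[1]-P[2]-P[3]);print(np.degrees(np.arctan2(h[1],h[0])))
l=P[0]+P[3]-P[1]-P[2];print(np.degrees(np.arctan2(-l[0],l[1])))
# corner angle tops at z=.022
Q=[onz(w,u*.64,v*.64,.022,True) for u,v in((285,180),(505,170),(499,355),(305,362))];print(np.round(Q,4),np.mean(Q,0))
save(w,"traycrop",(160,65,350,260))
```

```text
[[ 0.5823 -0.2194  0.006 ]
 [ 0.6104 -0.3813  0.006 ]
 [ 0.4186 -0.4126  0.006 ]
 [ 0.3905 -0.2491  0.006 ]]
[ 0.50043621 -0.31560815  0.006     ] [np.float64(0.1643), np.float64(0.1943), np.float64(0.1659), np.float64(0.1941)]
9.052423156931171
9.78247454317094
[[ 0.5521 -0.2371  0.022 ]
 [ 0.5773 -0.3732  0.022 ]
 [ 0.4524 -0.3942  0.022 ]
 [ 0.4284 -0.2603  0.022 ]] [ 0.50255151 -0.3161934   0.022     ]
```

View pics/traycrop.png

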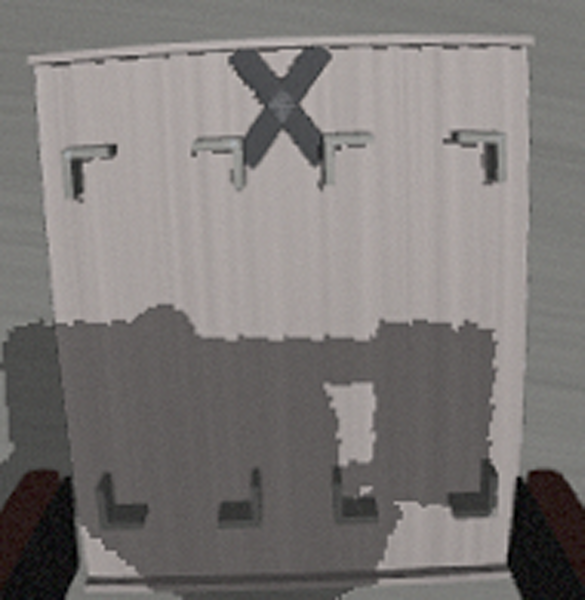

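Run:
```python
from h import *
w=pickle.load(open("pics/w_tray.pkl","rb"));k=190/585
P=lambda u,v,z:onz(w,160+(u+.5)*k-.5,65+(v+.5)*k-.5,z,True)
for n,L in(("left",[(63,152),(243,140),(262,522),(103,524)]),("right",[(322,137),(499,133),(495,512),(335,520)])):
    Q=np.array([P(*p,.022) for p in L]);print(n,Q.round(4).tolist(),Q.mean(0).round(4),[np.linalg.norm(Q[i]-Q[(i+1)%4]).round(4) for i in range(4)])
    h=Q[0]+Q[1]-Q[2]-Q[3];print(np.degrees(np.arctan2(h[1],h[0])))
```

```text
left [[0.553, -0.2347, 0.022], [0.5634, -0.2917, 0.022], [0.4336, -0.3146, 0.022], [0.4241, -0.2582, 0.022]] [ 0.4935 -0.2748  0.022 ] [np.float64(0.058), np.float64(0.1318), np.float64(0.0572), np.float64(0.131)]
10.166904682838002
right [[0.5677, -0.3161, 0.022], [0.578, -0.3716, 0.022], [0.4481, -0.3964, 0.022], [0.4379, -0.34, 0.022]] [ 0.5079 -0.356   0.022 ] [np.float64(0.0564), np.float64(0.1322), np.float64(0.0574), np.float64(0.1319)]
10.62828965452092
```

```bash
cat >> h.py <<'E'
YR=-4.2
TAG={"L":[.6063,.0772,.0912],"M":[.5997,-.0098,.0910],"X":[.5930,-.0977,.0908]}
def pick(r,k,sq=40):
    M,e=ori(YR,40);n=-M[:,2];G=np.array(TAG[k])-.012*n
    p,e=pose(G+.075*n,YR,40);r.reach(p,e)
    p,e=pose(G,YR,40);r.servo_line(p,speed=.12)
    s0=r.sense()["contact_force"]
    r.grab(sq);s=r.sense();print("open",s["opening"],"F",s["contact_force"].round(1),s0.round(1),"clk",s["clock"])
E
python3 - <<'E'
from h import *
from station import r
r.let_go();pick(r,"X"); snap(r,"wrist","pickX"); snap(r,"scene","pickXs",(180,150,330,260))
print(r.sense()["tcp_pos"])
E
```

```text
open 0.043572025191406044 F [-1.   2.4  0.5] [ 0.1 -0.3 -0.6] clk 7.5333
[ 0.68976838 -0.10462617  0.20646684]
```

View pics/pickX.png

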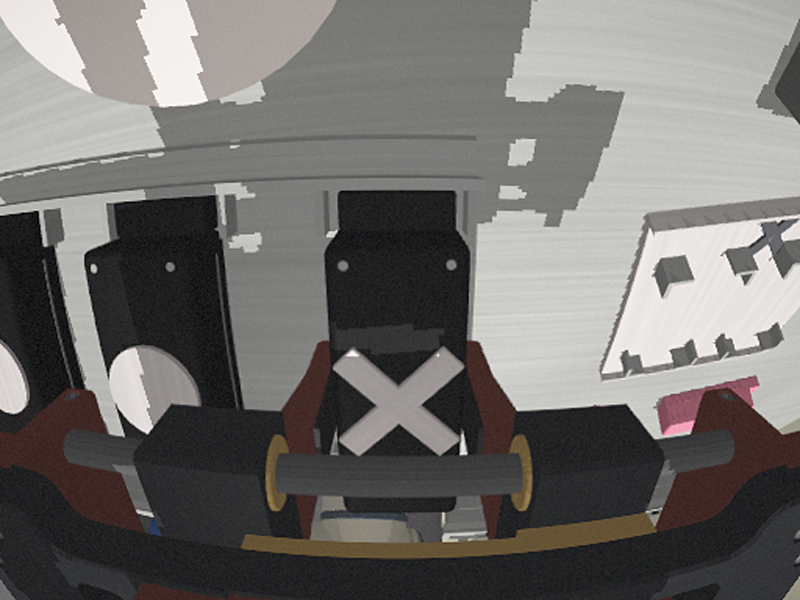

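View pics/pickXs.png

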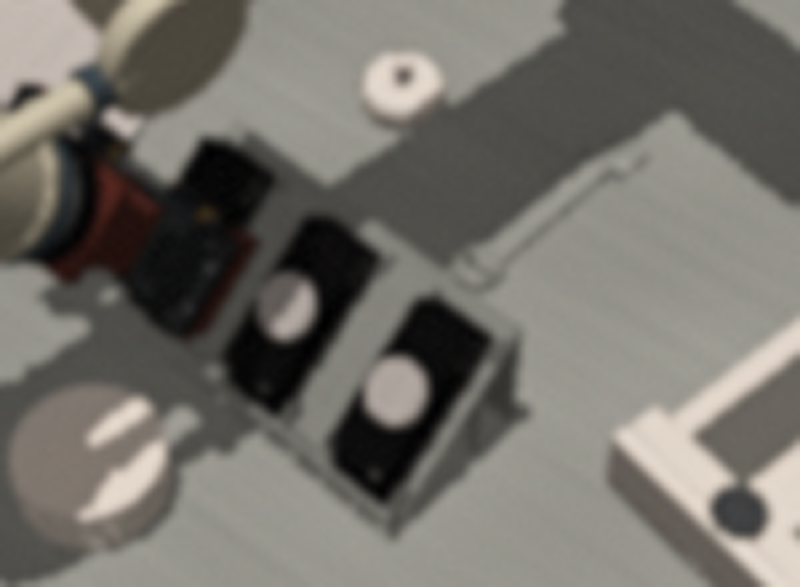

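Grasped; the opening is 43.6 mm for a 44 mm pack. The cross is centred between the fingers at (396,402) and the tongue edge is at row ~190. Next I compute the in-hand offset and place it in the left nest.

```bash
cat >> h.py <<'E'
CAMT=np.array([.08148,.00023,.01933]);RCT=np.array([[0,1,0],[-.954,0,-.3],[-.3,0,.954]])
def intool(d,u,v,zt):
    "pixel of 800x600 wrist picture -> tool frame point at tool z"
    u=(u+.5)*.64-.5;v=(v+.5)*.64-.5
    x=(u-d["cx"])/d["fx"];y=(v-d["cy"])/d["fy"];th=np.hypot(x,y);k=np.sin(th)/th
    w=RCT.T@np.array([x*k,y*k,np.cos(th)]);return CAMT+w*(zt-CAMT[2])/w[2]
E
python3 - <<'E'
from h import *
from station import r
d=pickle.load(open("pics/pickX.pkl","rb"))
for n,u,v,z in(("cross",396,402,.150),("screwL",343,266,.151),("screwR",451,265,.151),("tongueL tip top",338,191,.173),("tongueR",456,190,.173),("bodyfrontL",335,233,.151),("bodyfrontR",462,232,.151)):print(n,(intool(d,u,v,z)*1e3).round(1))
yt=10.1;h=np.array([np.cos(np.radians(yt)),np.sin(np.radians(yt)),0])
N=np.array([.4933,-.2741,0])-.007*h
M,_=ori(YR,40);n=-M[:,2]
G=np.array(TAG["X"])-.012*n
p,e=pose(G+.06*n,YR,40);r.servo_line(p,speed=.2)
p,e=pose(N+[0,0,.12],yt,0);r.reach(p,e);snap(r,"wrist","heldX")
p,e=pose(N+[0,0,.055],yt,0);r.servo_line(p,e,speed=.2);snap(r,"wrist","heldX2")
print(r.sense()["clock"],r.sense()["contact_force"])
E
```

```text
cross [  1.9  -0.6 150. ]
screwL [ 47.3 -16.1 151. ]
screwR [ 47.6  15.7 151. ]
tongueL tip top [ 67.4 -19.8 173. ]
tongueR [ 67.7  19.3 173. ]
bodyfrontL [ 57.2 -18.1 151. ]
bodyfrontR [ 57.5  18.6 151. ]
9.6333 [-0.3062981  -0.10452414 -3.24440604]
```

View pics/heldX2.png

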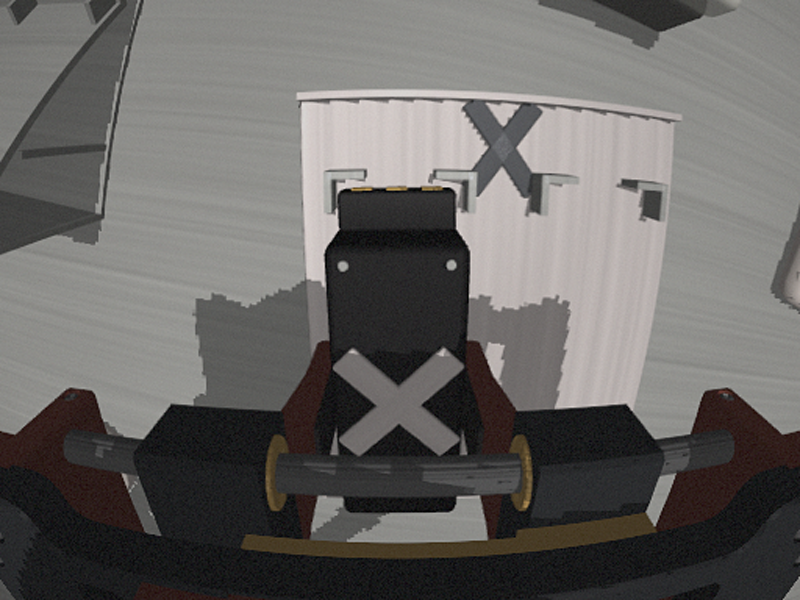

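The pack is held level. The tongue tip is at row ~188, inside the nest's far angles (row ~172). Lowering it now.

Run:
```python
from h import *
from station import r
yt=10.1;h=np.array([np.cos(np.radians(yt)),np.sin(np.radians(yt)),0])
N=np.array([.4933,-.2741,0])-.0085*h
p,e=pose(N+[0,0,.0315],yt,0);r.servo_line(p,speed=.1);print(r.sense()["contact_force"].round(1))
r.let_go();p,e=pose(N+[0,0,.10],yt,0);r.servo_line(p,speed=.25);snap(r,"wrist","placedX");print(r.sense()["clock"])
pick(r,"M");snap(r,"wrist","pickM")
```

```text
[ 0.1 -0.4 -3.8]
11.325
open 0.04406396270616827 F [-0.1  2.7  1.1] [-0.6  0.2 -0.5] clk 14.025
```

View pics/placedX.png

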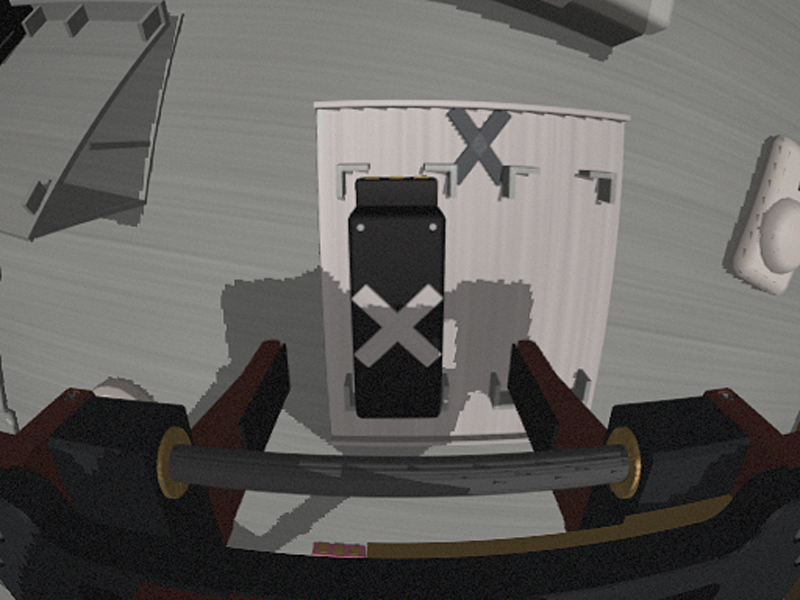

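View pics/pickM.png

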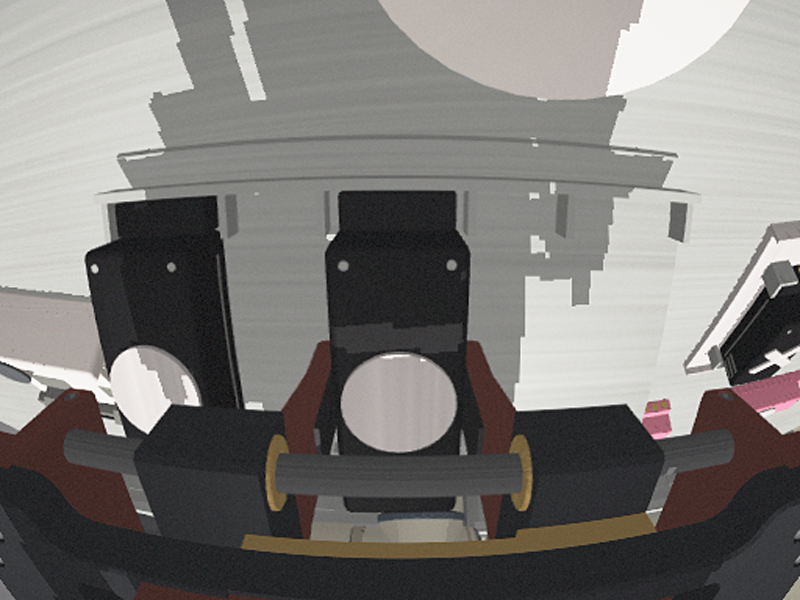

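The rejected pack lies inside all four angles, tag up, with its cross at (396,326). The M pack is gripped with its disc at (399,403). I'll carry it to a hover in front of the left bay with the heel raised 20°, then look.

```bash
cat >> h.py <<'E'
YC=-12.3
def cfr():
    c,s=np.cos(np.radians(YC)),np.sin(np.radians(YC));return np.array([c,s,0]),np.array([-s,c,0])
O=np.array([.4635,.2817,.024])
def ins(bay,st,z,th,dl=0,g=.0675):
    "TCP pose, tip bottom at st mm toeward of bay centre, z mm above floor, heel raised th deg, dl mm lateral"
    h,l=cfr();B=O+l*(.042 if bay=="L" else -.042)+l*dl/1e3;Z=np.array([0,0,1.]);c,s=np.cos(np.radians(th)),np.sin(np.radians(th))
    G=B+h*st/1e3+Z*z/1e3+g*(-h*c+Z*s)+.024*(Z*c+h*s)
    return pose(G,YC,th)
def lift(r,k):
    M,_=ori(YR,40);n=-M[:,2];G=np.array(TAG[k])-.012*n
    p,e=pose(G+.05*n,YR,40);r.servo_line(p,speed=.2)
    p,e=pose(G+.05*n+[-.02,0,.09],YR,35);r.servo_line(p,e,speed=.3)
E
python3 - <<'E'
from h import *
from station import r
lift(r,"M")
p,e=ins("L",40,90,20);r.reach(p,e)
p,e=ins("L",38,8,20);r.servo_line(p,e,speed=.15);s=r.sense();print(s["clock"],s["contact_force"],s["tcp_pos"]-p)
snap(r,"wrist","hovM");snap(r,"scene","hovMs",(270,180,400,280))
E
```

```text
17.0583 [-0.12687935  0.58871882 -3.71272858] [ 0.00044433 -0.00013817  0.00086923]
```

View pics/hovM.png

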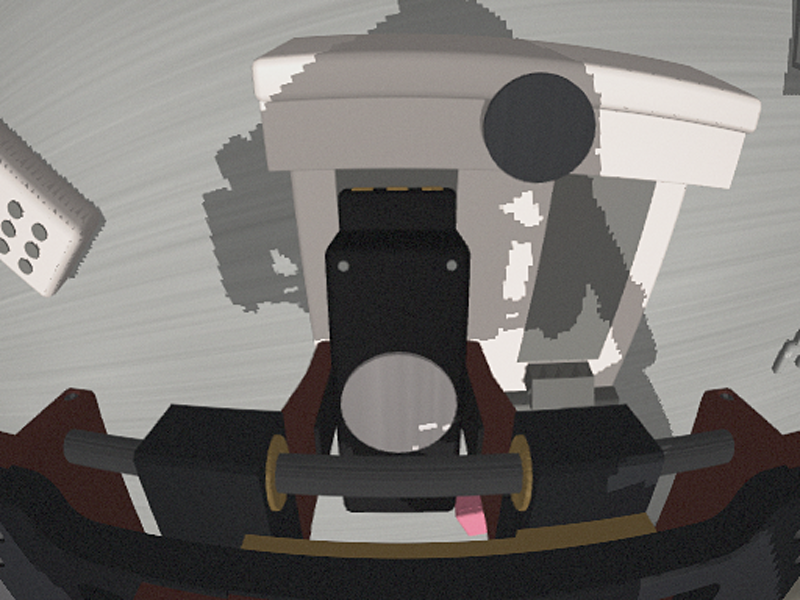

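View pics/hovMs.png

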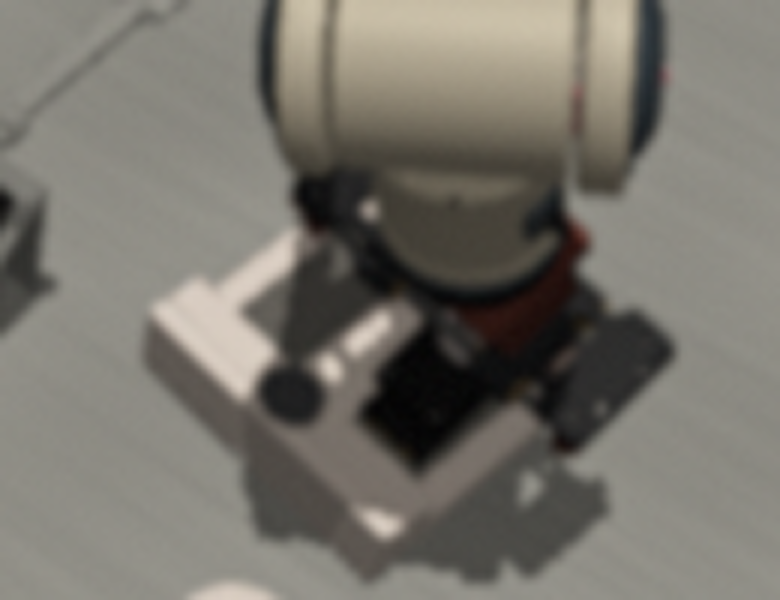

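The tongue spans columns 339–457 and the bay floor strip 335–459, so it is laterally centred. The lip edge is at row 170, parallel to the tongue tip at row 188. I'll re-check the lip distance from this image and then insert stepwise, watching the force.

```bash
cat >> h.py <<'E'
def step(r,bay,seq,dl=0,sp=.05,g=.0675):
    for st,z,th in seq:
        p,e=ins(bay,st,z,th,dl,g);r.servo_line(p,e,speed=sp);s=r.sense();h,l=cfr();F=s["contact_force"]
        print((st,z,th),"F toe %.1f lat %.1f z %.1f"%(F@h,F@l,F[2]),"err",(1e3*(s["tcp_pos"]-p)).round(1),"clk",round(s["clock"],2))
E
python3 - <<'E'
from h import *
from station import r
d=pickle.load(open("pics/hovM.pkl","rb"));h,l=cfr();B=O+.042*l
for u in(280,397,480):
  for z in(.044,.05):
    X=onz(d,(u+.5)*.64-.5,170.5*.64-.5,z,True);print(u,z,((X-B)@h*1e3).round(1),((X-B)@l*1e3).round(1))
for u in(335,459):
    X=onz(d,(u+.5)*.64-.5,172.5*.64-.5,.024,True);print(u,((X-B)@l*1e3).round(1))
step(r,"L",[(44,1.5,20),(49,1.5,20),(53,1.2,20),(56,1.2,20)])
snap(r,"wrist","insM")
E
```

```text
280 0.044 50.9 38.7
280 0.05 53.3 37.0
397 0.044 49.9 -0.2
397 0.05 52.4 -0.3
480 0.044 50.3 -27.6
480 0.05 52.8 -26.4
335 23.1
459 -23.4
(44, 1.5, 20) F toe -0.6 lat 0.3 z -2.8 err [ 0.4 -0.1  0.3] clk 17.48
(49, 1.5, 20) F toe -2.3 lat 0.5 z -1.2 err [0.  0.1 0.2] clk 17.73
(53, 1.2, 20) F toe -4.8 lat -0.7 z 1.7 err [-0.4  0.3  0.4] clk 17.98
(56, 1.2, 20) F toe -6.7 lat -0.6 z 2.2 err [-0.8  0.4  0.4] clk 18.23
```

View pics/insM.png

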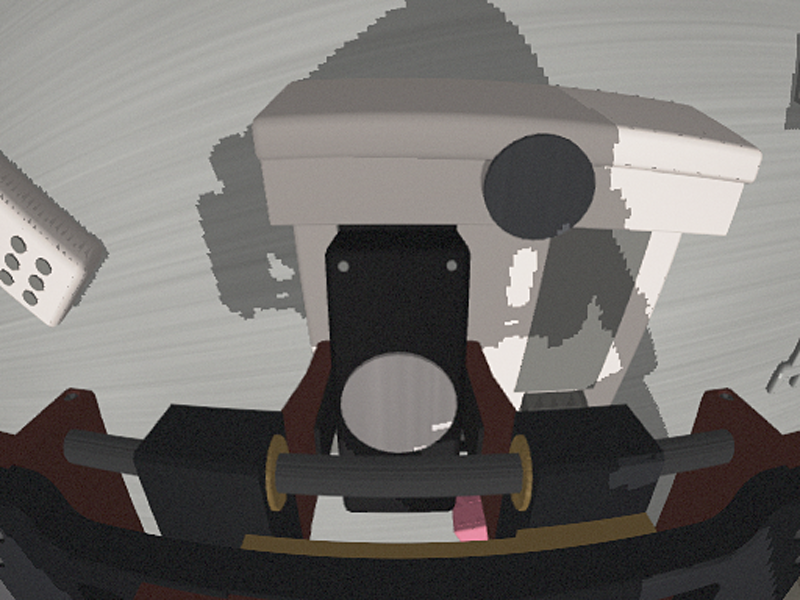

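Run:
```python
from h import *
from station import r
step(r,"L",[(59,1.7,15),(61.5,1.5,11)])
snap(r,"wrist","insM2")
```

```text
(59, 1.7, 15) F toe -10.3 lat -0.2 z 2.0 err [-1.9  0.8 -0. ] clk 18.72
(61.5, 1.5, 11) F toe -13.4 lat -1.2 z 4.1 err [-2.4  0.9  0.2] clk 19.09
```

View pics/insM2.png

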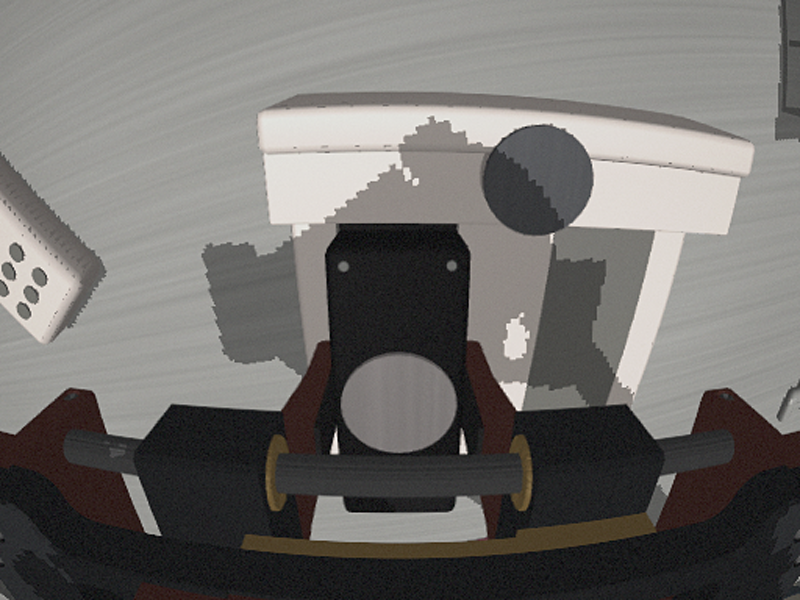

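The body stays clear of the lip at row 225. The arm yields about 2.5 mm under the spring, so I'm overcommanding a little while swinging down.

Run:
```python
from h import *
from station import r
step(r,"L",[(64,1.5,8),(65,1.2,5)])
snap(r,"wrist","insM3");snap(r,"scene","insM3s",(270,180,400,280))
```

```text
(64, 1.5, 8) F toe -15.1 lat -0.8 z 3.8 err [-2.5  0.9  0.2] clk 19.45
(65, 1.2, 5) F toe -14.5 lat -1.1 z 6.2 err [-2.5  1.1  0.4] clk 19.79
```

View pics/insM3.png

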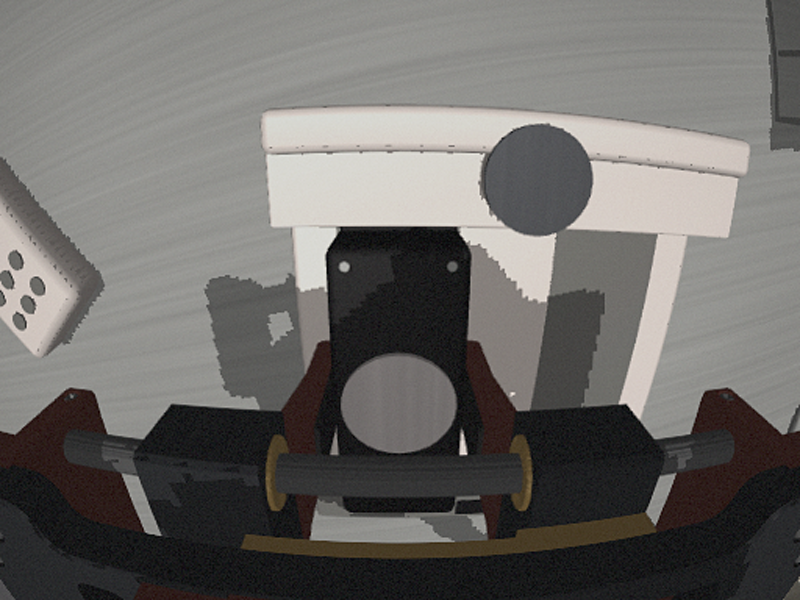

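Run:
```python
from h import *
from station import r
step(r,"L",[(65,.8,3),(65,.2,1),(65,-.5,0)])
snap(r,"wrist","insM4")
```

```text
(65, 0.8, 3) F toe -15.3 lat -0.2 z 6.4 err [-2.3  1.1  0.6] clk 20.18
(65, 0.2, 1) F toe -14.6 lat -0.2 z 5.6 err [-2.1  1.1  0.6] clk 20.48
(65, -0.5, 0) F toe -14.2 lat -2.7 z 10.8 err [-1.8  1.   1.9] clk 20.73
```

View pics/insM4.png

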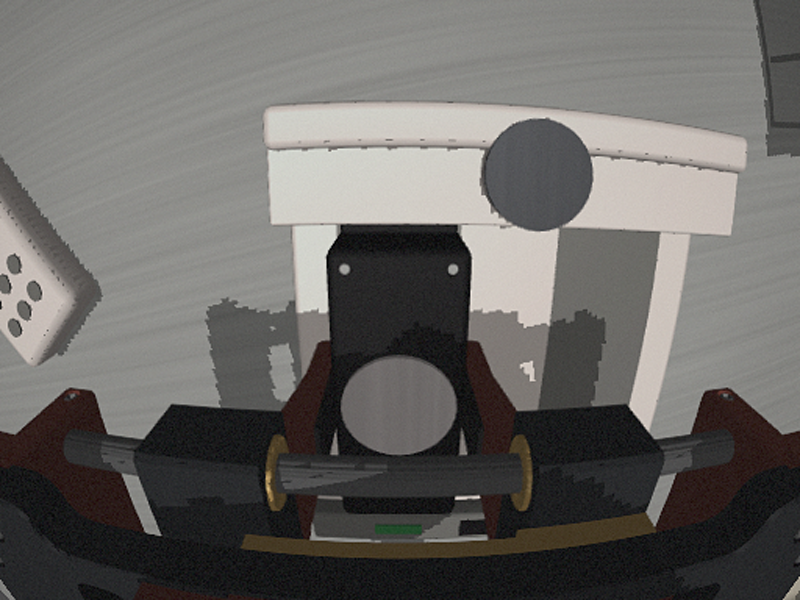

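Run:
```python
from h import *
from station import r
step(r,"L",[(65,-2,-1.5),(64,-2,-1.5),(62.5,-2,-1.5),(61,-1,-1),(60,-1,-1)])
snap(r,"wrist","insM5")
```

```text
(65, -2, -1.5) F toe -12.5 lat -5.6 z 21.2 err [-0.8  0.6  4.6] clk 21.04
(64, -2, -1.5) F toe -8.1 lat -4.1 z 18.4 err [-0.1  0.4  4.6] clk 21.29
(62.5, -2, -1.5) F toe -3.0 lat -3.6 z 16.0 err [0.8 0.1 4.6] clk 21.54
(61, -1, -1) F toe -5.5 lat -2.1 z 9.2 err [0.3 0.3 3. ] clk 21.79
(60, -1, -1) F toe -1.7 lat 0.0 z 8.6 err [0.8 0.2 3. ] clk 22.04
```

View pics/insM5.png

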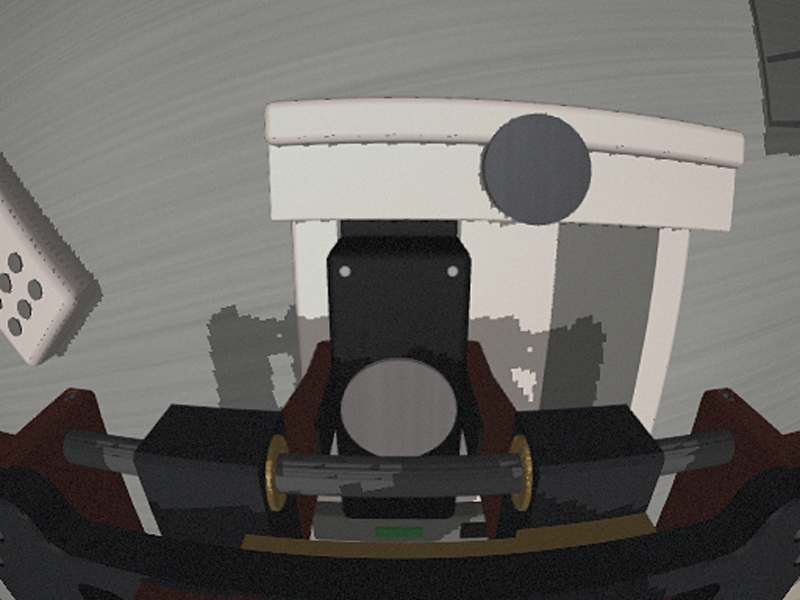

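The toe force fell from 14 to about 2 N as I backed off, so the catch is now taking the spring. I'll release and inspect.

Run:
```python
from h import *
from station import r
step(r,"L",[(60,1,0)])
r.let_go()
p,e=ins("L",60,80,0);r.servo_line(p,e,speed=.3)
snap(r,"wrist","relM");print(r.sense()["clock"])
```

```text
(60, 1, 0) F toe 3.4 lat 1.8 z 1.2 err [0.8 0.2 1. ] clk 22.34
23.6417
```

View pics/relM.png

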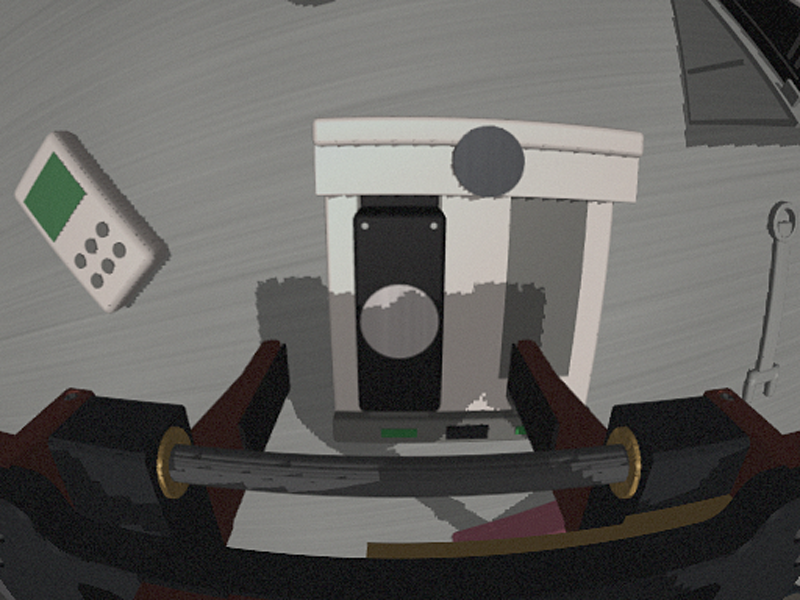

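Run:
```python
from h import *
d=pickle.load(open("pics/relM.pkl","rb"));h,l=cfr();B=O+.042*l
f=lambda u,v,z:(lambda X:(((X-B)@h*1e3).round(1),((X-B)@l*1e3).round(1)))(onz(d,(u+.5)*.64-.5,(v+.5)*.64-.5,z,True))
print("disc",f(399,321,.061),"lip",f(340,195.5,.05),f(400,196,.05),"front",f(400,208,.060),f(400,208,.058),"heel top",f(400,410,.060),"screws",f(365,226,.06),f(433,226,.06))
save(d,"relMc",(190,110,350,300))
```

```text
disc (np.float64(-8.0), np.float64(-0.3)) lip (np.float64(52.4), np.float64(28.3)) (np.float64(51.9), np.float64(-0.7)) front (np.float64(47.3), np.float64(-0.7)) (np.float64(47.1), np.float64(-0.7)) heel top (np.float64(-60.1), np.float64(-0.8)) screws (np.float64(38.9), np.float64(15.6)) (np.float64(38.9), np.float64(-16.1))
```

View pics/relMc.png

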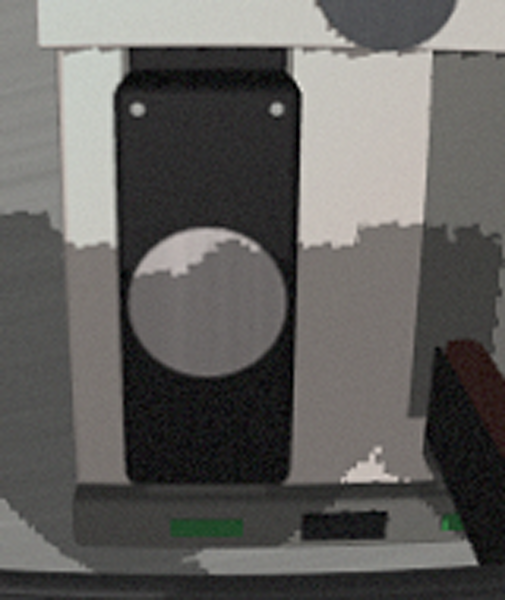

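M is seated: the disc is at (399,321), the body front reads 47 mm toeward and the heel −60 mm, giving a length of about 107 mm, which is right for a level pack. A heel stuck on the ramp would read about 7 mm longer. Next is pack L, into the right bay.

Run:
```python
from h import *
from station import r
p,e=ins("L",60,130,0);r.servo_line(p,e,speed=.3)
pick(r,"L");snap(r,"wrist","pickL");lift(r,"L")
p,e=ins("R",40,90,20);r.reach(p,e)
p,e=ins("R",38,8,20);r.servo_line(p,e,speed=.15);s=r.sense();print(s["clock"],s["contact_force"],s["tcp_pos"]-p)
snap(r,"wrist","hovL")
```

```text
open 0.04377170204025103 F [-0.6  2.3  1. ] [-0.2  0.4  0.6] clk 26.675
29.2833 [ 0.91636341  0.13840146 -3.27588168] [ 0.00061316 -0.00015527  0.00074246]
```

View pics/hovL.png

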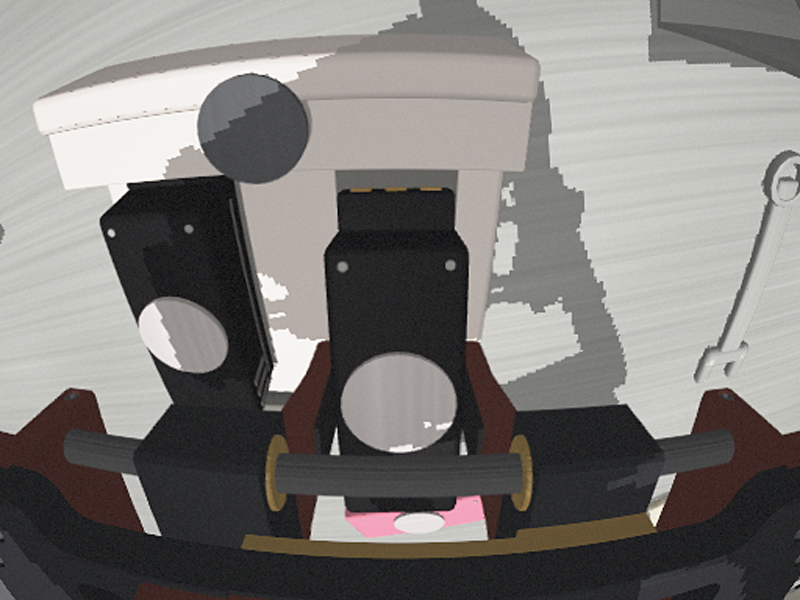

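The tongue spans 338–456 in the strip 337–459, so it is centred again, and the lip is parallel to it. Running the same insertion in two parts.

Run:
```python
from h import *
from station import r
step(r,"R",[(44,2,20),(49,2,20),(56,1.7,20),(59,1.8,15),(61.5,1.5,11),(64,1.5,8),(65,1.2,5)])
snap(r,"wrist","insL")
```

```text
(44, 2, 20) F toe 0.1 lat -0.1 z -2.8 err [ 0.3 -0.1  0.1] clk 29.65
(49, 2, 20) F toe -0.8 lat 0.5 z -2.9 err [0.1 0.1 0.1] clk 29.9
(56, 1.7, 20) F toe -6.8 lat -0.2 z 1.9 err [-0.6  0.3  0.3] clk 30.19
(59, 1.8, 15) F toe -10.5 lat 0.2 z 2.2 err [-1.6  0.6  0.1] clk 30.62
(61.5, 1.5, 11) F toe -14.0 lat -2.1 z 4.5 err [-2.2  0.8  0.4] clk 31.0
(64, 1.5, 8) F toe -13.4 lat 0.4 z 4.4 err [-2.2  1.   0.4] clk 31.31
(65, 1.2, 5) F toe -15.9 lat 0.4 z 6.7 err [-2.2  1.3  0.7] clk 31.65
```

View pics/insL.png

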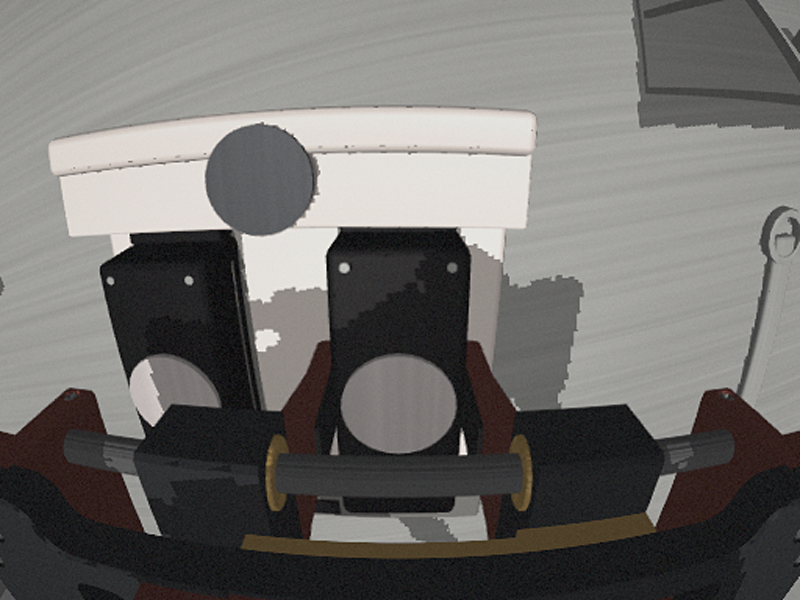

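Forces match those for the first pack, and the body is right at the lip at row 230. Finishing the swing, pressing down, backing off and releasing.

Run:
```python
from h import *
from station import r
step(r,"R",[(65,.8,3),(65,.2,1),(65,-.5,0),(65,-2,-1.5),(64,-2,-1.5),(62.5,-2,-1.5),(61,-1,-1),(60,-1,-1),(60,1,0)])
r.let_go()
p,e=ins("R",60,80,0);r.servo_line(p,e,speed=.3)
d=snap(r,"wrist","relL");print(r.sense()["clock"])
```

```text
(65, 0.8, 3) F toe -14.8 lat 0.8 z 6.2 err [-2.   1.3  0.9] clk 31.99
(65, 0.2, 1) F toe -13.8 lat 1.1 z 7.0 err [-1.8  1.2  0.9] clk 32.28
(65, -0.5, 0) F toe -13.3 lat -0.4 z 11.2 err [-1.4  1.1  2.2] clk 32.53
(65, -2, -1.5) F toe -13.6 lat -4.3 z 21.7 err [-0.5  0.8  4.8] clk 32.8
(64, -2, -1.5) F toe -8.5 lat -3.1 z 19.5 err [0.2 0.6 4.8] clk 33.05
(62.5, -2, -1.5) F toe -3.0 lat -2.7 z 15.8 err [1.  0.3 4.8] clk 33.3
(61, -1, -1) F toe -5.5 lat -0.2 z 10.9 err [0.5 0.5 3.3] clk 33.55
(60, -1, -1) F toe -0.3 lat -0.3 z 7.7 err [1.1 0.4 3.3] clk 33.8
(60, 1, 0) F toe 5.4 lat 3.4 z -0.8 err [1.1 0.2 1.4] clk 34.05
35.35
```

View pics/relL.png

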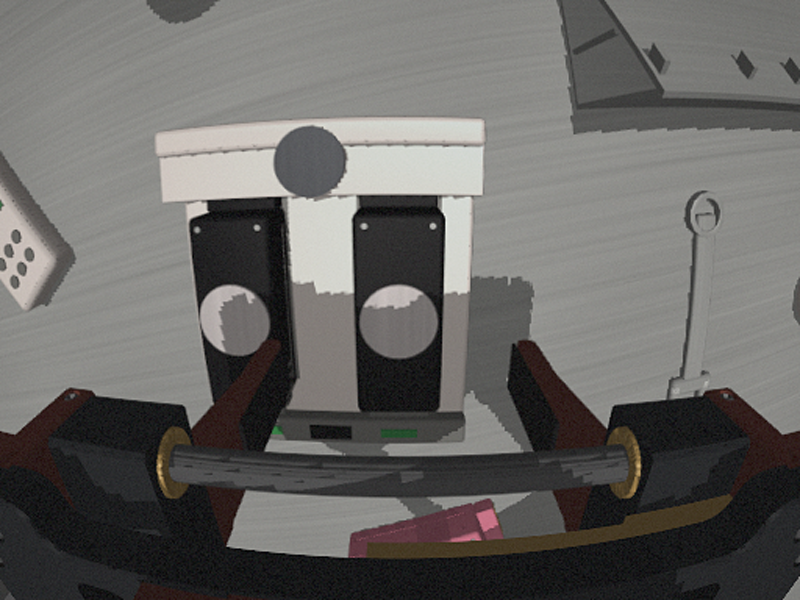

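Both packs look alike and square. I'll do a last check from the heel side and with the scene camera, plus the tray.

Run:
```python
from h import *
from station import r
p,e=ins("R",60,130,0);r.servo_line(p,e,speed=.3)
try:
    p,e=pose([.43,.29,.20],-12.3,-40);r.reach(p,e)
    snap(r,"wrist","heelv")
except Exception as x: print(x)
r.reach([.46,-.28,.36],ori(10,0)[1]);snap(r,"wrist","tray2")
snap(r,"scene","fin",(160,130,400,290));print(r.sense()["clock"])
```

```text
the arm cannot take that pose within its joint ranges
37.6583
```

View pics/fin.png

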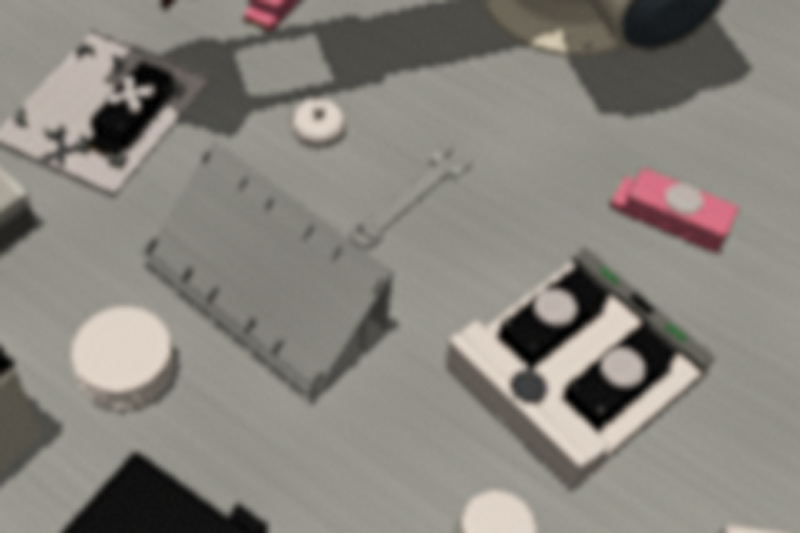

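View pics/tray2.png

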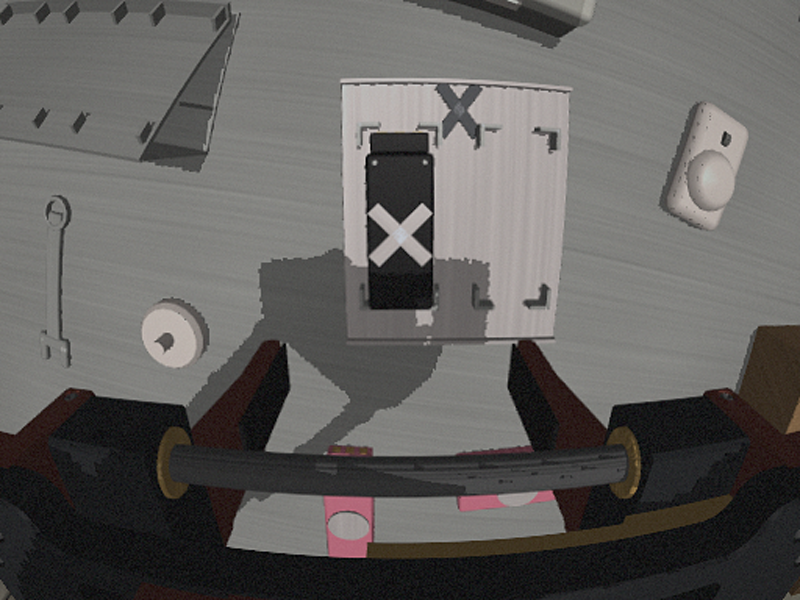

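Run:
```python
from h import *
from station import r
d=pickle.load(open("pics/tray2.pkl","rb"));yt=10.1;h=np.array([np.cos(np.radians(yt)),np.sin(np.radians(yt)),0]);l=np.array([-h[1],h[0],0])
W=lambda D,u,v,z:onz(D,(u+.5)*.64-.5,(v+.5)*.64-.5,z,True)
N=np.array([.4933,-.2741,0])
for n,u,v,z in(("cross",400,235,.043),("front",401,153,.042),("heel",401,309,.042)):
    X=W(d,u,v,z)-N;print(n,(X@h*1e3).round(1),(X@l*1e3).round(1))
Q=np.array([W(d,u,v,.022) for u,v in((358,129),(438,127),(552,128),(548,304))]);print(Q.round(4))
# charger packs in last wrist view, and triangulate with scene
D=pickle.load(open("pics/relL.pkl","rb"));s=pickle.load(open("pics/fin.pkl","rb"));k=240/800
hc,lc=cfr()
S=lambda u,v:(160+(u+.5)*k-.5,130+(v+.5)*k-.5)
for n,w,sc,sg in(("R",(399,321),(556,307),-1),("L",(235,320),(623,367),1)):
    rs=[ray(D,(w[0]+.5)*.64-.5,(w[1]+.5)*.64-.5,True),ray(s,*S(*sc))]
    A=np.zeros((3,3));b=np.zeros(3)
    for o,q in rs: M=np.eye(3)-np.outer(q,q);A+=M;b+=M@o
    X=np.linalg.solve(A,b);B=O+sg*.042*lc;print(n,"tag along",((X-B)@hc*1e3).round(1),"lat",((X-B)@lc*1e3).round(1),"z",X[2].round(4))
    for nm,v in(("front",208),("heel",410)):
        if n=="R":Y=W(D,400,v,.06)-B;print(nm,(Y@hc*1e3).round(1))
save(s,"finc",(285,195,385,285))
```

```text
cross -8.2 -0.6
front 44.9 -1.3
heel -59.7 -1.3
[[ 0.549  -0.2361  0.022 ]
 [ 0.5597 -0.289   0.022 ]
 [ 0.5768 -0.3675  0.022 ]
 [ 0.4504 -0.3955  0.022 ]]
R tag along -10.4 lat 0.1 z 0.0573
front 47.4
heel -59.9
L tag along -9.3 lat 0.6 z 0.0594
```

View pics/finc.png

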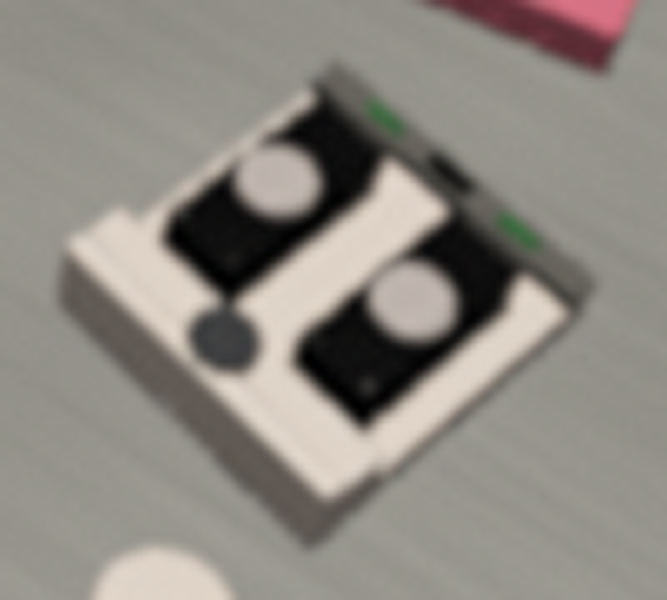

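Run:
```python
from station import r
s=r.sense();print(s["clock"],s["contact_force"].round(1));print(r.hand_in())
```

```text
37.6583 [0.7 0.1 0.1]
the job is handed in; nothing more can be done
None
```

I clipped both disc-tagged packs into the charger: the middle-slot pack in the left bay and the left-slot pack in the right bay. The cross-tagged pack lies tag up in the tray nest nearer the rack. I handed the job in at 37.7 s, with the arm clear of everything. No verdict is reported.

**Charger packs:** While I backed off after pressing each heel down, the spring force on the gripper fell from about 14 N to about 0–2 N. That means the catch took the load in both bays. Afterwards each tag was within about 1 mm across, and its height read 57 to 59 mm against an expected 61, so neither heel is riding on the ramp.

**Rejected pack:** It reads about 1 mm from the nest's centre both along and across, inside all four corner angles.

**Checks that failed or disagreed:**
- The planned picture from the heel side could not be taken because the arm cannot reach that pose, so the catch itself was never seen directly.
- The measured lip position came out 1 to 2 mm different from the first survey.
- The two-camera check put the charger tags 2 to 3 mm further towards the heel than the nominal seated position, and the wrist view alone about 1 mm. Both are close to the stated 2 mm calibration accuracy, but the two-camera figure leaves little margin against the 4 mm limit.
- I did not measure the bystanders before and after. In the last scene and wrist pictures, those in view look undisturbed.

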